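Fit the measuring cell and rack up the detector of a bench photometer

TASK

Stand the large measuring cell upright in the seat of the photometer bench, between the two side lips, and let go of it. Then turn the knob on the detector carriage to rack the carriage up, never pushing the carriage itself, until its sprung snout has pushed the cell flush against the lamp housing and clamps it there: snug, but gently, because the cell is glass. Leave the knob there and leave the other things on the table alone.

Things in the scene. Friction and masses are not known exactly. Their poses are not given: they have to be found in the camera images.
- cell_center (a point): Centre (half-way up) of the large measuring cell: glass box in a black frame, 36 mm along its x (black grip sides), 40 mm along its y (light path), 70 mm tall, 0.13 to 0.25 kg, standing on the table at first. A half turn about z makes no difference. The smaller white-capped cell is not the one. Pressed by the snout with more than 18 N its glass cracks; 5 to 12 N is right, under 3 N too loose.
- seat (a point): Where the centre of the cell's underside comes when it is fully home. Axes: y along the rail to the lamp housing (the way the carriage feeds), x across the rail, z up. Seat floor 26 mm above the table; side lips 9 mm high, 40 mm apart inside (2 mm clear each side of the cell, whose x lies across the rail), flared at the top. Open towards the carriage.
- face (a point): Point on the upright reference face of the white lamp housing, at the seat's end: 20 mm from the seat point in +y, same axes, 52 mm above the table (the housing is 100 mm high). The cell may be set down a few mm short of it; the snout then slides the cell home against it.
- knob_grip (a point): Centre of the feed knob at the height to grip it, 72 mm above the table: round, black, fluted, 50 mm in diameter, from 58 to 84 mm above the table, axis upright, on a pinion box (top 46 mm above the table) at the near side of the carriage. It rides on the carriage: this point moves along the seat's +y as the knob turns. Carriage fully back: 158 mm behind the seat point in y, 50 mm to its -x side.
- knob (a joint): Turn of the feed knob in rad, growing clockwise from above, 0 with the carriage fully back, at most 3.5; starts at 0 to 0.57. 1 rad clockwise feeds the carriage 14 mm to the cell. A steady drag of 0.32 N m (23 N along the rail) holds it wherever left; hand at rest, it can show either sign. Each N on the snout adds 0.014 N m against clockwise turning: compare readings taken in like steps.
- carriage: Detector carriage: deck 60 x 100 mm with a black detector head (40 wide, 44 long, top 78 mm above the table). To be moved by its knob only. Origin at table height on the rail's centre line, moving along; fully back it is 50 mm behind the seat point in y. Axes as the seat's. The head's front face is 20 mm behind this origin in y; the pinion knob is 108 mm behind it and 50 mm to -x.
- head_front (a point): Centre of the head's front face, 52 mm above the table, where the round sprung snout (25 mm in diameter) comes out along +y. The snout's tip stands 14 to 30 mm out from here: its sleeve is screwed to a setting that differs from day to day and is not measured. Spring: 5 N per mm pressed in, 9 mm of travel. It meets a cell that is fully home after 20 to 36 mm of feed from fully back.
- small_cell: Bystander: small glass cell 20 x 20 x 50 mm with a white cap, standing. Origin at its underside, z up.
- wash_bottle: Bystander: white plastic bottle, 64 mm in diameter, 150 mm high. Origin at its underside, z up.
- cap_bottle: Bystander: glass bottle with blue cap, 70 mm in diameter, 130 mm high. Origin at its underside, z up.
- dropper: Bystander: small white dropper bottle, 32 mm in diameter, 65 mm high. Origin at its underside, z up.
- mouse: Bystander: black computer mouse 105 x 60 x 26 mm. Origin at its underside.
- tube_rack: Bystander: blue tube rack 100 x 200 x 48 mm with capped tubes up to 74 mm high. Origin at its underside.
There are look-alikes about, which are no part of the job. Leave any pink or purple look-alike of the part that bears cell_center alone.

How it is judged:
On the way:
1. the measuring cell stands upright in the seat between the lips and is let go, not yet clamped (x of cell_center in the frame of seat between -0.004 and 0.004 m and z of cell_center in the frame of seat between 0.032 and 0.038 m and angle between cell_center's own z axis and vertical below 0.06 rad and y of cell_center in the frame of seat between -0.025 and 0.003 m and contact force between cell and the fingers below 0.1 N and contact force between carriage and cell below 0.5 N), for 0.2 s.
At the end, for the whole second after the job is handed in: The cell stands upright (within 3 degrees) between the lips on the seat floor, within 2 mm of the reference face, let go; the snout presses it with 3 to 18 N; the knob is released and everything is at rest (x of cell_center in the frame of seat between -0.004 and 0.004 m and z of cell_center in the frame of seat between 0.032 and 0.038 m and angle between cell_center's own z axis and vertical below 0.06 rad and y of cell_center in the frame of seat between -0.002 and 0.003 m and contact force between carriage and cell between 3 and 18 N and contact force between cell and the fingers below 0.1 N and linear speed of cell below 0.01 m/s and velocity of joint knob between -0.05 and 0.05 rad/s); the robot touches nothing.
It fails at once if the glass cell is pressed by the snout with more than 18 N (contact force between carriage and cell above 18 N).
It fails at once if the carriage is pushed by the robot elsewhere than at its knob (more than 5 N) (contact force between carriage and the fingers above 5 N or contact force between carriage and the arm above 5 N).
It fails at once if a bystander is shifted by more than 30 mm (distance of any of small_cell, wash_bottle, cap_bottle, dropper, mouse, tube_rack from where it was at the start of the episode above 0.03 m).
It also fails if it takes over 72 s, if anything falls off the work surface, if the arm or the gripper's body presses on something with over 40 N, if the wrist force passes 120 N, or if a joint passes its speed limit or range.

ROBOT

A 6-joint arm with a two-finger parallel gripper is mounted at the origin on the work surface. World frame = base frame: x ahead of the robot, y to its left, z up, the work surface at z = 0. Lengths are in m, angles in rad, forces in N, time in s.
With the tool pointing down it reaches from about 0.3 to 0.95 m from the base axis. Payload 3.1 kg.
Tool frame: the origin (TCP) lies on the centre line of the jaws, within the pads' length; the fingertips stand 17 mm ahead of it and the grasp point (between the pads) lies 2 mm behind it (r.tips_ahead is the distance from the TCP to the fingertips, in m); x points along the fingers, y is the direction in which the jaws open and shut, and the axes are right-handed (so a half turn about x gives the same grasp; the last joint's range is limited). The gripper opens to 85 mm and grips with 20 to 120 N. Pads are 22 mm wide; open, the fingers measure 114 mm over their backs; the gripper's body (76 mm by 85 mm) begins 54 mm behind the grasp point. The pads swing forward as they close: fully open they stand 13 mm farther back than shut.
Start: joints at [1.163, 0.308, 1.634, -0, 1.2, -0.07], TCP at [0.207, 0.59, 0.223] pointing down, gripper open.
Joint ranges: [-3.06, 3.06], [-0.79, 1.96], [0.05, 2.63], [-1.19, 4.34], [0.05, 2.64], [-2.94, 2.94]. Speed limits (rad/s): [2.79, 2.79, 3.14, 3.14, 3.14, 3.14].

INTERFACE

Orientations are given as a 3x3 rotation matrix whose columns are the frame's x, y, z axes.
In Python, from workcell import r gives the robot as it stands.
- The arm moves only by the tool send_rows, never from a script. Its argument "motion" is a list of rows, each an object with "translation": the shift along the tool's x, y, z in m, a list of three; "delta_rot": the turn, a rotation vector about the tool's x, y, z in degrees, a list of three; "grip": the opening, from -1 (shut) to 1 (fully open). A call has 1 to 12 rows; each row is the pose to reach, as a shift and turn from the pose commanded when the call began, along the tool's axes at that moment; what a row does not reach only later rows make up. A row lasts 1/10 s, in which the tool goes at most 50 mm and 8.59 degrees, less where a joint would pass 70% of its speed; a pose out of reach is approached as far as the arm can. A call with a gripper value outside its range is refused whole. The fingers move at their own pace and stop on an object; "grip_force" is the grip in N (left out, the last holds). Time passes only in rows, so rows that repeat a pose let the fingers close. It gives the time, the measured TCP pose, the force and the opening at its end, in the units of the state.
- r.get_obs(): the state, without advancing time (a new reading comes with each control period).
- r.capture(name): name is "side" or "top"; returns the picture (400x640x3 uint8, red, green, blue); there is no depth.
- r.camera_info(name): a dict with "fx", "fy", "cx", "cy" (pixels), "camera_from_world" (4x4, takes a point from world to camera coordinates). Camera axes: x right, y down, z forward; pixel columns grow to the right and rows downward; lengths in m; the calibration is good to about 2 mm. A picture is of the moment at which its call begins. camera_info takes no time and is no camera call.
- r.finish_job(): hands the job in, once; it reports no verdict.
The state is a dict: "clock": time; "joints": joint angles; "dq": joint speeds; "tau": joint torques, N m; "tcp_pos": TCP position; "orientation": TCP orientation; "contact_force": force on the tool from outside, world axes, zero at the start; "moment": the same for the moment, N m; "grip_width": finger opening in m.
Only numpy, scipy, OpenCV 4.12 (cv2) and the standard library are available. Lean on these libraries where they do the work, as an engineer would, in place of code of your own. Each camera call takes 0.05 s, during which the arm holds its last target. There are 200 camera calls.

## Working session

There is one attempt and no reset: what is moved stays moved. The work goes in short steps, Python scripts to look and compute and a tool call to move; the robot and the scene stay as the last step left them, time stands still between calls to the robot, and variables do not carry over. Pictures are saved under pics/ and viewed, about 8 in all and at most 12, crops included, and the job is handed in when it is done.

Besides the shell and the picture viewer there is one more tool, called after "Request:" as a command line: name --argument value ..., lists and objects as JSON in quotes. send_rows: Moves the arm, as the interface text tells. Its arguments: {"type":"object","properties":{"motion":{"type":"array"},"grip_force":{"type":"number"}},"required":["motion"]}

```bash
ls; mkdir -p pics
python3 - <<'E'
from workcell import r
import cv2,numpy as np
for n in("side","top"):
    im=r.capture(n); cv2.imwrite(f"pics/{n}0.png",im[:,:,::-1])
    c=r.camera_info(n); print(n,c["fx"],c["fy"],c["cx"],c["cy"]);print(np.round(c["camera_from_world"],4).tolist())
    print(np.round(np.linalg.inv(c["camera_from_world"])[:3,3],3))
print(r.get_obs())
E
```

```text
pics
side 489.92837500902044 489.92837500902044 322.76210744451186 199.59275490275976
[[0.8241, -0.5661, -0.0209, -0.4785], [-0.3093, -0.4187, -0.8539, 0.2063], [0.4746, 0.7101, -0.5201, 1.1039], [0.0, 0.0, 0.0, 1.0]]
[-0.066 -0.968  0.74 ]
top 364.2390326828147 364.2390326828147 326.62342967420835 196.01751981424107
[[0.023, -0.9997, 0.0127, -0.0596], [-0.9849, -0.0248, -0.1715, 0.5659], [0.1718, -0.0086, -0.9851, 1.0982], [0.0, 0.0, 0.0, 1.0]]
[ 0.37  -0.036  1.18 ]
{'clock': 0.1, 'joints': array([ 1.16327143e+00,  3.08939962e-01,  1.63504132e+00,  2.33025772e-05,
        1.19972221e+00, -6.97031515e-02]), 'dq': array([ 0.00359423, -0.00080042, -0.00431847, -0.00033627, -0.00043185,
       -0.00071425]), 'tau': array([ 4.40184513e-04, -4.16407120e+01, -2.77645952e+01, -1.11161764e-04,
        4.07306230e-03,  1.91748228e-06]), 'tcp_pos': array([0.20686414, 0.58896675, 0.22185677]), 'orientation': array([[-8.56542023e-04,  3.31439840e-01,  9.43475966e-01],
       [-1.92935912e-03,  9.43474008e-01, -3.31440904e-01],
       [-9.99997772e-01, -2.10419702e-03, -1.68658659e-04]]), 'contact_force': array([-0.06764436,  0.45842066, -0.17630802]), 'moment': array([-0.0233234 ,  0.00185694,  0.02399479]), 'grip_width': 0.08520110306259765}
```

View pics/side0.png

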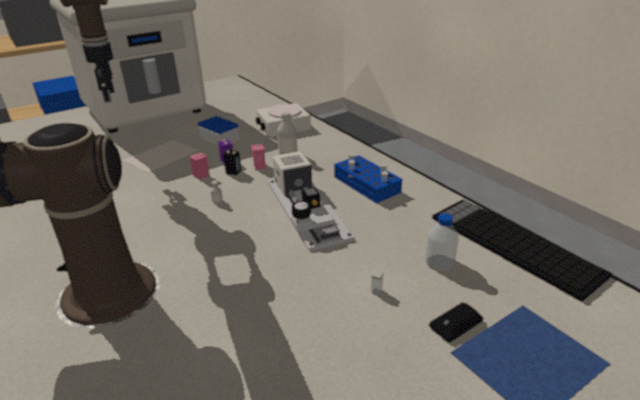

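View pics/top0.png

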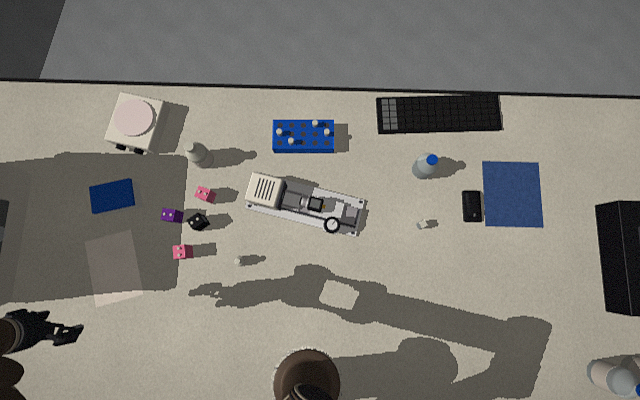

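The side view shows the black cell at (232,162) among pink and purple look-alikes, and the bench from (292,160) to (325,240) with its knob at (301,209). In the top view the cell is at (198,221), the housing at (265,190) and the knob at (332,225). I'll enlarge both.

Run:
```python
import cv2,numpy as np
t=cv2.imread("pics/top0.png");s=cv2.imread("pics/side0.png")
R=lambda a,w,h:cv2.resize(a,(w,h),interpolation=cv2.INTER_CUBIC)
a=R(t[165:245,235:375],800,457)   # x5.714
cv2.imwrite("pics/c1.png",a)
b=np.hstack([R(t[200:240,180:220],400,400),R(s[140:180,212:252],400,400)]) #x10
cv2.imwrite("pics/c2.png",b)
cv2.imwrite("pics/c3.png",R(s[145:250,260:360],571,600)) #x5.714
```

```text
(no output)
```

View pics/c1.png

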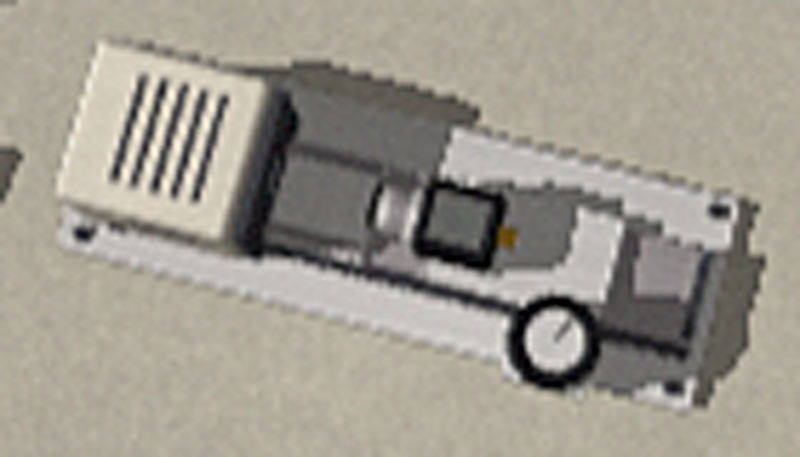

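View pics/c2.png

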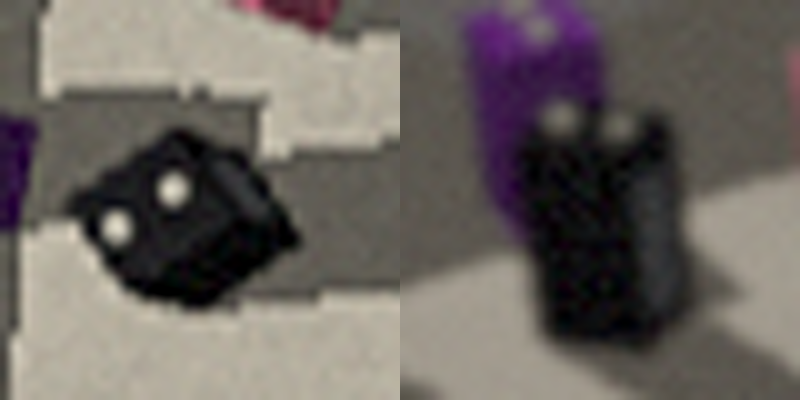

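View pics/c3.png

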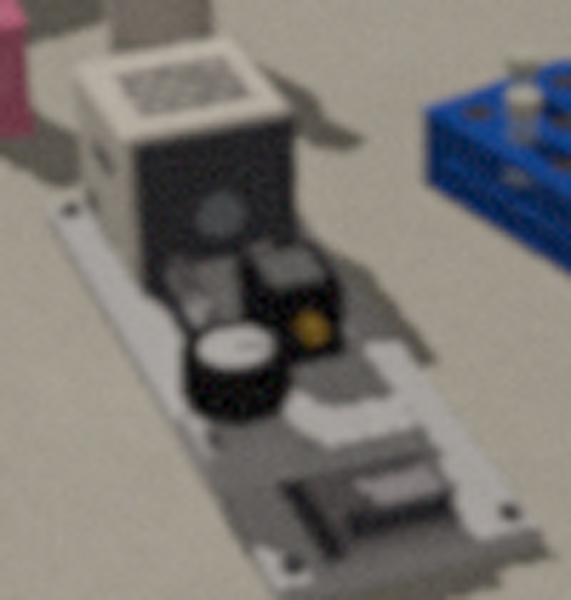

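Crop readings:
- **Bench, top crop:** screws at (83,232), (718,210) and (672,387). The knob top is at (555,340), the housing top front edge runs roughly (280,80) to (242,248), and the snout tip is near x=375.
- **Bench, side crop:** screws at (70,210), (510,512) and (292,563), with the knob top at (238,348).
- **Cell:** two white dots lie on its top along its y. The glass face points up-right in the top view.

Next I triangulate.

```bash
cat > h.py <<'E'
import cv2,numpy as np
from workcell import r
C={n:r.camera_info(n) for n in("side","top")}
def P(n):
    c=C[n];K=np.array([[c["fx"],0,c["cx"]],[0,c["fy"],c["cy"]],[0,0,1]]);return K@c["camera_from_world"][:3]
def tri(t,s):
    X=cv2.triangulatePoints(P("top"),P("side"),np.array(t,float).reshape(2,1),np.array(s,float).reshape(2,1))[:,0];X=X[:3]/X[3]
    return X,[np.round(proj(n,X)-p,1).tolist() for n,p in(("top",t),("side",s))]
def proj(n,X): q=P(n)@np.r_[X,1];return q[:2]/q[2]
def onz(n,p,z):
    M=P(n);A=M[:,[0,1,3]].copy();A[:,2]+=M[:,2]*z;q=np.linalg.solve(A,[p[0],p[1],1]);return q[:2]/q[2]
E
python3 - <<'E'
from h import *
np.set_printoptions(precision=4,suppress=True)
t=cv2.imread("pics/top0.png");s=cv2.imread("pics/side0.png")
def dots(im,x0,y0,x1,y1,th):
    g=im[y0:y1,x0:x1].min(2).astype(float); m=(g>th).astype(np.uint8)
    n,l,st,ce=cv2.connectedComponentsWithStats(m)
    out=[]
    for i in range(1,n):
        ys,xs=np.where(cv2.dilate((l==i).astype(np.uint8),np.ones((3,3)))>0);w=np.clip(g[ys,xs]-40,0,None);out.append((x0+(xs*w).sum()/w.sum(),y0+(ys*w).sum()/w.sum()))
    return sorted(out)
dt=dots(t,189,216,200,226,120);ds=dots(s,225,150,237,155,75)
print(dt,ds)
if len(dt)==2==len(ds):
    for a,b in zip(dt,ds): print("dot",tri(a,b))
    A,B=[onz("top",p,.071) for p in dt];print("on z",A,B,(A+B)/2,np.degrees(np.arctan2(*(A-B)[::-1])))
k=800/140
T=lambda x,y:np.array([(x+.5)/k-.5+235,(y+.5)/k-.5+165]);S=lambda x,y:np.array([(x+.5)/k-.5+260,(y+.5)/k-.5+145])
for n,a,b in [("scr near front",(83,232),(70,210)),("scr far back",(718,210),(510,512)),("scr near back",(672,387),(292,563)),("knobtop",(555,340),(238,348)),
 ("hous BL",(60,195),(80,75)),("hous BR",(103,42),(215,38)),("hous FR",(280,78),(292,118)),("hous FL",(242,248),(138,140))]:
    print(n,tri(T(*a),S(*b)))
E
```

```text
[(np.float64(189.05442176870747), np.float64(224.79591836734693)), (np.float64(191.14851485148515), np.float64(222.25632563256326)), (np.float64(196.8536299765808), np.float64(218.48126463700234))] [(np.float64(227.53811659192826), np.float64(151.1928251121076)), (np.float64(233.51895043731778), np.float64(152.0058309037901))]
scr near front (array([0.5346, 0.2042, 0.0133]), [[-0.4, 0.8], [0.5, -0.1]])
scr far back (array([ 0.5569, -0.1548,  0.0126]), [[-0.3, 0.6], [0.4, -0.1]])
scr near back (array([ 0.4563, -0.13  ,  0.0132]), [[-0.2, 0.4], [0.4, -0.1]])
knobtop (array([ 0.4746, -0.0624,  0.083 ]), [[-0.2, 0.4], [0.3, -0.0]])
hous BL (array([0.5442, 0.2007, 0.092 ]), [[-0.2, 0.3], [0.2, -0.0]])
hous BR (array([0.6209, 0.1842, 0.0981]), [[-1.1, 2.0], [1.3, -0.2]])
hous FR (array([0.6059, 0.0892, 0.0945]), [[-0.9, 1.6], [1.0, -0.2]])
hous FL (array([0.5193, 0.1008, 0.1037]), [[0.3, -0.5], [-0.3, 0.0]])
```

Run:
```python
from h import *
np.set_printoptions(precision=4,suppress=True)
a1,a2=(191.15,222.26),(196.85,218.48);b1,b2=(227.54,151.19+.5),(233.52,152.0+.3)
X1=tri(a1,b1);X2=tri(a2,b2);print(X1,X2)
A,B=onz("top",a1,.071),onz("top",a2,.071);print("onz",A,B,(A+B)/2,"yaw of cell y",np.degrees(np.arctan2(*(A-B)[::-1])), "sidez",onz("side",b1,.071),onz("side",b2,.071))
k=800/140;T=lambda x,y:np.array([(x+.5)/k-.5+235,(y+.5)/k-.5+165])
y=np.array([.228,.9737]);x=np.array([.9737,-.228])
for n,p,z in[("tip",(375,205),.052),("headfront top",(420,215),.078),("head rear top",(500,225),.078),("faceseat bottom",(272,205),.026),("face top",(262,160),.1)]:
    w=onz("top",T(*p),z);print(n,w,"bench x,y",w@x,w@y)
# front-top silhouette of the cell using dark mask in the top view, for check
t=cv2.imread("pics/top0.png")
m=(t[205:240,180:220].max(2)<45).astype(np.uint8);c=max(cv2.findContours(m,0,2)[0],key=cv2.contourArea)
q=cv2.approxPolyDP(c,1.5,True)[:,0]+[180,205];print(q.tolist())
o=r.get_obs();print(o["tcp_pos"],np.degrees(o["joints"][[0,5]]))
```

```text
(array([0.4697, 0.365 , 0.0701]), [[-0.4, 0.8], [0.5, -0.0]]) (array([0.4821, 0.3483, 0.0708]), [[-0.3, 0.6], [0.4, -0.0]])
onz [0.4721 0.3637] [0.4841 0.3474] [0.4781 0.3556] yaw of cell y 126.25911842211266 sidez [0.4676 0.3639] [0.4809 0.3484]
tip [0.5505 0.0364] bench x,y 0.5276945540405996 0.1609743623601206
headfront top [0.5415 0.0105] bench x,y 0.5248651547833535 0.13367926621631296
head rear top [ 0.5372 -0.0325] bench x,y 0.5304254472417552 0.09086790193757649
faceseat bottom [0.5532 0.0958] bench x,y 0.5168085288672392 0.21938271270069715
face top [0.5653 0.0936] bench x,y 0.5290866860893026 0.22004414109691883
[[197, 213], [187, 220], [194, 229], [200, 230], [209, 223], [204, 215]]
[0.2069 0.589  0.2219] [66.6505 -3.9937]
```

Triangulation puts the cell at (0.476, 0.357), z about 0.07, with its x axis at 36.4°. The bench yaw is -13.3°, the rail centre line sits at bench x 0.526, and the seat is at bench y of about 0.200. Going above the cell.

Request:
send_rows --motion '[{"translation":[0.1,-0.13,0.331],"delta_rot":[34.2,0,0],"grip":0.41},{"translation":[0.1,-0.13,0.331],"delta_rot":[34.2,0,0],"grip":0.41},{"translation":[0.1,-0.13,0.331],"delta_rot":[34.2,0,0],"grip":0.41},{"translation":[0.1,-0.13,0.331],"delta_rot":[34.2,0,0],"grip":0.41},{"translation":[0.1,-0.13,0.331],"delta_rot":[34.2,0,0],"grip":0.41},{"translation":[0.1,-0.13,0.331],"delta_rot":[34.2,0,0],"grip":0.41},{"translation":[0.1,-0.13,0.331],"delta_rot":[34.2,0,0],"grip":0.41},{"translation":[0.1,-0.13,0.331],"delta_rot":[34.2,0,0],"grip":0.41},{"translation":[0.1,-0.13,0.331],"delta_rot":[34.2,0,0],"grip":0.41},{"translation":[0.1,-0.13,0.331],"delta_rot":[34.2,0,0],"grip":0.41},{"translation":[0.1,-0.13,0.331],"delta_rot":[34.2,0,0],"grip":0.41}]' --grip_force 30

```text
clock: 1.2
tcp_pos: [0.4756, 0.3582, 0.1232]
orientation: [[-0.0, 0.804, 0.595], [0.0, 0.595, -0.804], [-1.0, 0.0, -0.001]]
contact_force: [0.1, 0.0, 0.0]
grip_width: 0.0601
```

Run:
```python
from h import *
np.set_printoptions(precision=4,suppress=True)
o=r.get_obs();p=o["tcp_pos"];print(o["clock"],p,o["orientation"],o["grip_width"],o["contact_force"],o["moment"])
t=r.capture("top")[:,:,::-1];s=r.capture("side")[:,:,::-1]
tip=p+.017*o["orientation"][:,0]
R=lambda a:cv2.resize(a,(400,400),interpolation=cv2.INTER_CUBIC)
print("tip proj",proj("top",tip),proj("side",tip))
cv2.imwrite("pics/p1.png",np.hstack([R(t[195:245,170:220]),R(s[120:180,200:260])]))
```

```text
1.2 [0.4756 0.3582 0.1232] [[-0.0003  0.8038  0.5949]
 [ 0.0004  0.5949 -0.8038]
 [-1.      0.     -0.0005]] 0.06008805488338085 [0.0983 0.0218 0.0226] [-0.0042  0.0234 -0.0331]
tip proj [188.8942 219.9484] [229.292  141.4613]
```

View pics/p1.png

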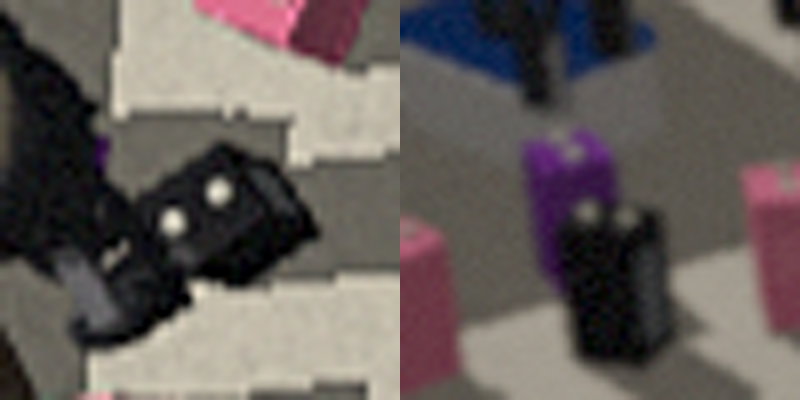

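The picture shows the fingers about 10 px above (side) and 8 px left (top) of the projected tip. The cell dots are unmoved at (173,222) and (218,190) in the crop. Checking whether the arm had settled.

Run:
```python
from h import *
np.set_printoptions(precision=4,suppress=True)
o=r.get_obs();p=o["tcp_pos"];print(o["clock"],p,o["dq"])
t=r.capture("top")[:,:,::-1];s=r.capture("side")[:,:,::-1]
print(r.get_obs()["tcp_pos"])
R=lambda a:cv2.resize(a,(400,400),interpolation=cv2.INTER_CUBIC)
a=R(t[195:245,170:220]);b=R(s[120:180,200:260])
R_=o["orientation"]
for d in(-.03,0,.03):
    X=p+.010*R_[:,0]+d*R_[:,1]
    q=(proj("top",X)-[170,195]+.5)*8;cv2.circle(a,tuple(map(int,q)),3,(0,255,0),1)
    q=(proj("side",X)-[200,120]+.5)*400/60;cv2.circle(b,tuple(map(int,q)),3,(0,255,0),1)
cv2.imwrite("pics/p2.png",np.hstack([a,b]))
```

```text
1.3 [0.4755 0.3585 0.1234] [ 0.     -0.0019 -0.0002 -0.0025  0.002  -0.001 ]
[0.4757 0.3584 0.1234]
```

View pics/p2.png

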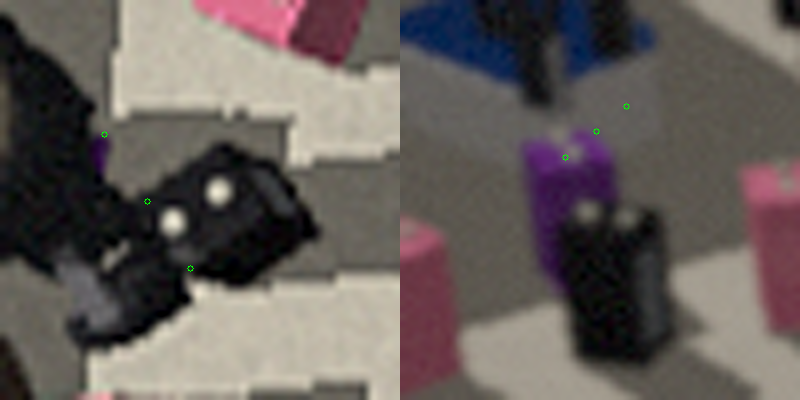

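Run:
```python
from h import *
o=r.get_obs();p=o["tcp_pos"];R_=o["orientation"]
for n in("side","top"):
    a=cv2.imread(f"pics/{n}0.png").astype(int);b=r.capture(n)[:,:,::-1].astype(int)
    d=(abs(a-b).max(2)>22)
    x0,y0,x1,y1=(212,118,245,150) if n=="side" else (176,205,204,245)
    print(n,x0,y0)
    for row in d[y0:y1,x0:x1]: print("".join("#" if v else "." for v in row))
    for e in(-.036,.036): print(proj(n,p+.017*R_[:,0]+e*R_[:,1]))
```

```text
side 212 118
########.####..########..........
########.####...######...........
############....#######..........
############....#######..........
############....#######..........
############....#######..........
############....#######..........
############.....#######.........
....#########..#.#######.........
.....########....######..........
.....#########....#####..........
......#######....................
.....########....................
......#######....................
......#####......................
......######.....................
......#######....................
......#######....................
.......#####.....................
.................................
.................................
.................................
.................................
.................................
.................................
.................................
.................................
.................................
.................................
.................................
.................................
.................................
[... 584 characters left out ...]
......
###############.............
##############..............
#################..........#
##################..........
###################.........
#....#############..........
##.#.#############..........
.....#############..........
.....#############..........
.....#############..........
.....#############..........
....############.#..........
..###############...........
...##########.##............
...#########..#.............
....######.#................
......#.##..................
.....#......................
............................
............................
............................
............................
[195.26647922 229.90282582]
[182.37530466 209.97350585]
```

Run:
```python
from h import *
print("tips_ahead",r.tips_ahead,[a for a in dir(r) if a[0]!="_"])
p=np.array([.20686,.58897,.22186]);R_=np.array([[0,.3314,.9435],[0,.9435,-.3314],[-1,0,0]])
for n in("side","top"):
    a=cv2.imread(f"pics/{n}0.png").astype(int);b=r.capture(n)[:,:,::-1].astype(int)
    d=(abs(a-b).max(2)>22)
    e=[proj(n,p+.017*R_[:,0]+s*R_[:,1]) for s in(-.05,.05)];print(n,e)
    x0,y0=np.maximum(np.min(e,0).astype(int)-22,0);x1,y1=np.max(e,0).astype(int)+20
    print(x0,y0)
    for row in d[y0:y1,x0:x1]: print("".join("#" if v else "." for v in row))
```

```text
tips_ahead 0.017 ['IKError', 'camera_info', 'capture', 'finish_job', 'get_obs', 'tips_ahead']
side [array([112.22340254, 114.97541682]), array([115.20097326, 103.80354615])]
90 81
......#################......................
.......################......................
.......################......................
.......#####..#########......................
.......######.##########.....................
.......#################.....................
........################.....................
........################.....................
........#################....................
.........################....................
...........##############....................
............#############....................
............##########.......................
............#########........................
............########.........................
.............########........................
.............########........................
.............########........................
.............########........................
..............########.......................

[... 5349 characters left out ...]
##########################################......................############
###########################################......................############
###########################################......................############
##########################################.......................############
#######...........########################.......................############
#####.............#######################........................############
###...............#####################..........................############
##...............##################..............................############
#................#############...................................############
```

The fingertips look about 30 mm higher in the pictures than the stated TCP implies. I'll descend partway, which is safe under either reading since the jaws straddle the cell, and look against the cell.

Request:
send_rows --motion '[{"translation":[0.025,-0.002,0.001],"delta_rot":[0,0,0],"grip":0.41},{"translation":[0.048,-0.002,0.001],"delta_rot":[0,0,0],"grip":0.41},{"translation":[0.048,-0.002,0.001],"delta_rot":[0,0,0],"grip":0.41},{"translation":[0.048,-0.002,0.001],"delta_rot":[0,0,0],"grip":0.41}]'

```text
clock: 2.0
tcp_pos: [0.475, 0.3552, 0.0748]
orientation: [[-0.001, 0.804, 0.594], [-0.001, 0.594, -0.804], [-1.0, -0.001, -0.0]]
contact_force: [0.5, -0.2, 0.0]
grip_width: 0.0602
```

Run:
```python
from h import *
o=r.get_obs();p=o["tcp_pos"];R_=o["orientation"];print(p,o["contact_force"])
t=r.capture("top")[:,:,::-1].copy();s=r.capture("side")[:,:,::-1].copy()
R=lambda a:cv2.resize(a,(400,400),interpolation=cv2.INTER_CUBIC)
a=R(t[195:245,170:220]);b=R(s[120:180,200:260])
for d in(-.036,.036):
    X=p+.017*R_[:,0]+d*R_[:,1]
    q=(proj("top",X)-[170,195]+.5)*8;cv2.circle(a,tuple(map(int,q)),3,(0,255,0),1)
    q=(proj("side",X)-[200,120]+.5)*400/60;cv2.circle(b,tuple(map(int,q)),3,(0,255,0),1)
cv2.imwrite("pics/p3.png",np.clip(np.hstack([a,b]).astype(float)*1.6,0,255))
```

```text
[0.47503261 0.3552162  0.07480109] [ 0.45151125 -0.16941263  0.02665623][ WARN:0@2.540] global loadsave.cpp:1063 imwrite_ Unsupported depth image for selected encoder is fallbacked to CV_8U.
```

View pics/p3.png

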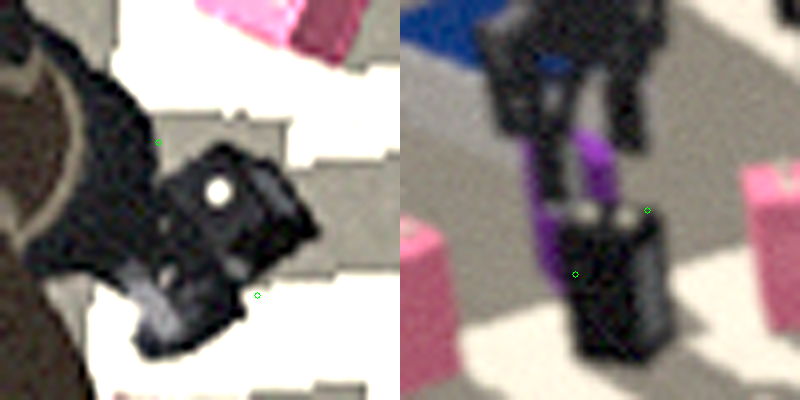

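The side crop shows the fingertips (550,205) and (625,150) still above the cell's top dots, (588,212) and (627,215), so they really are about 30 mm higher than the readings suggest. I'll go down to TCP z 0.045, which is safe under both readings, and look again.

Request:
send_rows --motion '[{"translation":[0.015,0.001,-0.001],"delta_rot":[0,0,0],"grip":0.41},{"translation":[0.03,0.001,-0.001],"delta_rot":[0,0,0],"grip":0.41},{"translation":[0.03,0.001,-0.001],"delta_rot":[0,0,0],"grip":0.41},{"translation":[0.03,0.001,-0.001],"delta_rot":[0,0,0],"grip":0.41}]'

```text
clock: 2.5
tcp_pos: [0.4747, 0.3562, 0.0438]
orientation: [[-0.002, 0.804, 0.594], [-0.001, 0.594, -0.804], [-1.0, -0.002, -0.0]]
contact_force: [0.5, 0.8, -0.9]
grip_width: 0.0602
```

Run:
```python
from h import *
o=r.get_obs();p=o["tcp_pos"];R_=o["orientation"];print(p,o["contact_force"])
t=r.capture("top")[:,:,::-1].copy();s=r.capture("side")[:,:,::-1].copy()
cv2.imwrite("pics/p4t.png",t);cv2.imwrite("pics/p4s.png",s)
R=lambda a:cv2.resize(a,(400,400),interpolation=cv2.INTER_CUBIC)
a=R(t[195:245,170:220]);b=R(s[130:180,210:260])
cv2.imwrite("pics/p4.png",np.clip(np.hstack([a,b]).astype(float)*2,0,255).astype(np.uint8))
```

```text
[0.47469908 0.35618251 0.04377405] [ 0.50688079  0.8033432  -0.90249238]
```

View pics/p4.png

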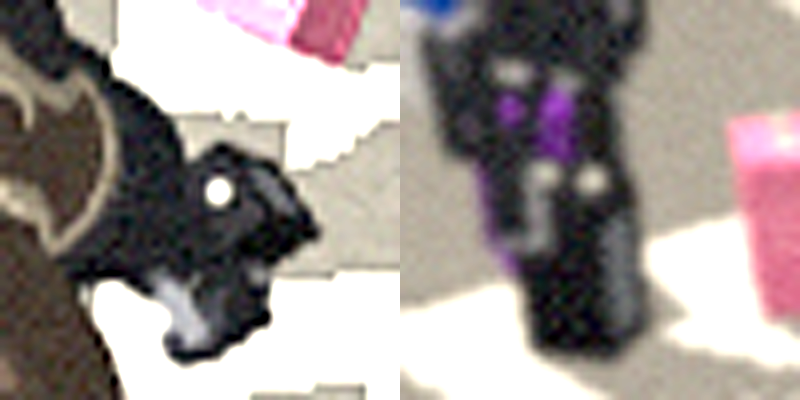

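The fingers now straddle the cell: near tip at (510,255) and far finger going behind it at (620,170) in the side crop. The tips are still about 50 mm high. I'll lower 12 mm more, shift 3 mm along tool z, and close.

Request:
send_rows --motion '[{"translation":[0.012,0.0,0.003],"delta_rot":[0,0,0],"grip":0.41},{"translation":[0.012,0.0,0.003],"delta_rot":[0,0,0],"grip":0.41},{"translation":[0.012,0.0,0.003],"delta_rot":[0,0,0],"grip":-0.4},{"translation":[0.012,0.0,0.003],"delta_rot":[0,0,0],"grip":-0.4},{"translation":[0.012,0.0,0.003],"delta_rot":[0,0,0],"grip":-0.4},{"translation":[0.012,0.0,0.003],"delta_rot":[0,0,0],"grip":-0.4},{"translation":[0.012,0.0,0.003],"delta_rot":[0,0,0],"grip":-0.4},{"translation":[0.012,0.0,0.003],"delta_rot":[0,0,0],"grip":-0.4}]' --grip_force 35

```text
clock: 3.4
tcp_pos: [0.4774, 0.3544, 0.033]
orientation: [[0.0, 0.804, 0.594], [0.0, 0.594, -0.804], [-1.0, 0.0, 0.0]]
contact_force: [0.3, -0.1, -2.0]
grip_width: 0.0354
```

Run:
```python
from h import *
o=r.get_obs();print(o["tcp_pos"],o["contact_force"],o["moment"],o["grip_width"])
t=r.capture("top")[:,:,::-1].copy();s=r.capture("side")[:,:,::-1].copy()
cv2.imwrite("pics/p5t.png",t);cv2.imwrite("pics/p5s.png",s)
```

```text
[0.47741324 0.35435596 0.03299995] [ 0.25651202 -0.09361601 -1.9982414 ] [ 0.03697214 -0.06814858  0.03308556] 0.03537397704406018
```

Gripped: the width is 35.4 mm, as expected for the 36 mm side. Lifting over the housing to hover above the seat.

Request:
send_rows --motion '[{"translation":[-0.04,0.0,0.0],"delta_rot":[0,0,0],"grip":-0.4},{"translation":[-0.09,0.0,0.0],"delta_rot":[0,0,0],"grip":-0.4},{"translation":[-0.13,0.0,0.0],"delta_rot":[0,0,0],"grip":-0.4},{"translation":[-0.13,-0.016,0.04],"delta_rot":[7,0,0],"grip":-0.4},{"translation":[-0.13,-0.031,0.08],"delta_rot":[14,0,0],"grip":-0.4},{"translation":[-0.13,-0.047,0.12],"delta_rot":[21,0,0],"grip":-0.4},{"translation":[-0.13,-0.062,0.16],"delta_rot":[28,0,0],"grip":-0.4},{"translation":[-0.13,-0.078,0.2],"delta_rot":[35,0,0],"grip":-0.4},{"translation":[-0.13,-0.094,0.24],"delta_rot":[42,0,0],"grip":-0.4},{"translation":[-0.13,-0.109,0.279],"delta_rot":[49.8,0,0],"grip":-0.4},{"translation":[-0.13,-0.109,0.279],"delta_rot":[49.8,0,0],"grip":-0.4},{"translation":[-0.13,-0.109,0.279],"delta_rot":[49.8,0,0],"grip":-0.4}]'

```text
clock: 4.7
tcp_pos: [0.5549, 0.0643, 0.1625]
orientation: [[-0.001, 0.973, -0.233], [0.001, -0.233, -0.973], [-1.0, -0.002, -0.0]]
contact_force: [-0.7, 0.7, -2.6]
grip_width: 0.0354
```

Request:
send_rows --motion '[{"translation":[0.04,0.0,0.0],"delta_rot":[0,0,0],"grip":-0.4},{"translation":[0.08,0.0,0.0],"delta_rot":[0,0,0],"grip":-0.4},{"translation":[0.08,0.0,0.0],"delta_rot":[0,0,0],"grip":-0.4},{"translation":[0.08,0.0,0.0],"delta_rot":[0,0,0],"grip":-0.4}]'

```text
clock: 5.1
tcp_pos: [0.5539, 0.0663, 0.0822]
orientation: [[-0.003, 0.973, -0.229], [0.0, -0.229, -0.973], [-1.0, -0.003, 0.001]]
contact_force: [1.1, 0.2, -1.7]
grip_width: 0.0354
```

Run:
```python
from h import *
o=r.get_obs();print(o["tcp_pos"],o["contact_force"],o["moment"],o["grip_width"])
t=r.capture("top")[:,:,::-1].copy();s=r.capture("side")[:,:,::-1].copy()
cv2.imwrite("pics/p6t.png",t);cv2.imwrite("pics/p6s.png",s)
R=lambda a:cv2.resize(a,(400,400),interpolation=cv2.INTER_CUBIC)
print(proj("top",[*o["tcp_pos"][:2],.11]),proj("side",[*o["tcp_pos"][:2],.11]))
cv2.imwrite("pics/p6.png",np.clip(np.hstack([R(t[175:235,270:330]),R(s[150:210,260:320])]).astype(float)*1.7,0,255).astype(np.uint8))
```

```text
[0.55394782 0.06631442 0.08223337] [ 1.09408993  0.24823687 -1.69245162] [-0.00106885 -0.08693383 -0.03786954] 0.035438713834717535
[289.06732152 195.95700962] [300.4106868  168.27843652]
```

View pics/p6.png

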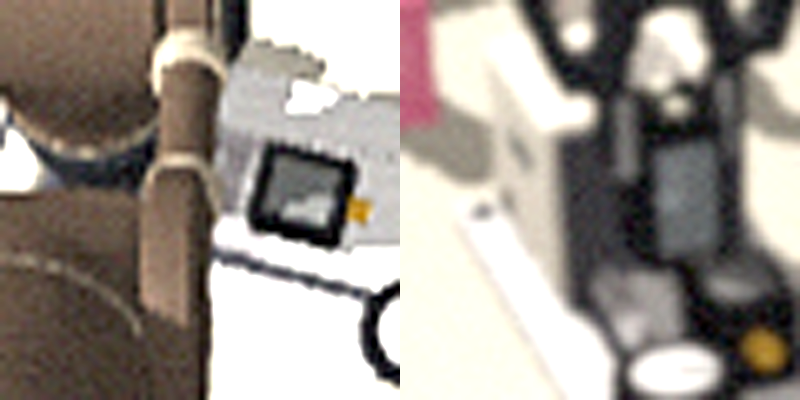

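The cell hangs upright between the fingers over the seat; its glass window is centred near (690,195) in the side crop, and the fingers flank it. I'll measure its lateral offset from the centre line, and check in robot coordinates too.

Run:
```python
from h import *
np.set_printoptions(precision=4,suppress=True)
y=np.array([.228,.9737]);x=np.array([.9737,-.228])
s=cv2.imread("pics/p6s.png");g=s.max(2)
x0,y0,x1,y1=290,164,316,196
for v in range(y0,y1): print(v," ".join("%3d"%k for k in g[v,x0:x1]))
k=800/140;S=lambda x,y:np.array([(x+.5)/k-.5+260,(y+.5)/k-.5+145]);T=lambda x,y:np.array([(x+.5)/k-.5+235,(y+.5)/k-.5+165])
for n,f,P_ in(("side",S,[(70,210),(510,512),(292,563)]),("top",T,[(83,232),(718,210),(672,387)])):
    for p in P_:
        w=onz(n,f(*p),.013);print(n,w,"bench",w@x,w@y)
for n,q in(("side",S(238,348)),("top",T(555,340))):
    w=onz(n,q,.084);print("knob",n,w,w@x,w@y)
o=r.get_obs();w=o["tcp_pos"][:2];print("tcp bench",w@x,w@y)
# dots before / after closing
for f in("side0","p5s"):
    im=cv2.imread(f"pics/{f}.png");print(f,im.min(2)[148:158,222:240].tolist())
```

```text
164  19  27  38  43  52  35  39  54  69  79  90  91  67  46  25  20  25  52  65  64  48  54  80  86  88  98
165  38  32  53  66  54  39  25  37  42  82 119 127 107  62  33  20  23  47  58  61  46  55  82  90  85  93
166  37  36  57  70  62  40  23  21  37  70 106 113  94  63  35  14  30  34  62  59  49  58  77  89  89  91
167  37  32  55  67  62  41  22  22  23  45  66  73  62  38  27  21  25  32  51  52  49  52  81  90  90  89
168  30  32  54  69  60  37  24  12  17  31  29  31  34  17  19  13  19  24  43  47  45  67  94  96  92  90
169  24  33  48  70  61  46  13  10   6  16  10   9  19  15   9  15  15  19  38  48  55  86 119 121 106  89
170  21  30  49  67  64  44  27  16  25  15  19  21  15  19  21  28  22  26  41  48  57  91 135 147 130 117
171  27  28  54  67  66  43  27  13  19  19  27  33  34  41  40  46  41  30  43  51  58  98 142 157 152 147
172  23  31  55  71  67  46  22  25  32  46  45  55  56  63  58  59  57  38  35  50  57  97 141 160 160 158
173  30  33  52  70  68  50  23  27  51  61  67  65  72  66  67  63  62  41  39  39  49  90 141 158 161 159
174  31  29  51  71 
[... 3714 characters left out ...]
18, 25, 23, 20, 17, 25, 44, 66, 78, 80], [31, 26, 17, 29, 24, 26, 12, 11, 10, 16, 21, 17, 18, 23, 44, 67, 75, 78], [30, 33, 26, 24, 16, 17, 24, 14, 17, 27, 37, 41, 35, 30, 37, 57, 69, 78], [30, 29, 22, 21, 16, 24, 14, 20, 23, 31, 53, 71, 60, 35, 30, 29, 54, 67], [25, 23, 9, 17, 19, 17, 21, 29, 33, 43, 67, 86, 78, 51, 20, 19, 32, 56], [28, 27, 17, 14, 17, 18, 25, 49, 56, 49, 58, 70, 64, 43, 27, 13, 25, 43], [23, 20, 21, 12, 18, 17, 43, 58, 62, 44, 40, 46, 43, 18, 4, 16, 20, 45], [21, 8, 22, 16, 22, 18, 48, 64, 67, 48, 28, 23, 19, 12, 9, 8, 19, 45], [22, 25, 28, 13, 23, 20, 37, 62, 66, 44, 27, 14, 10, 20, 24, 26, 31, 45], [27, 21, 13, 16, 19, 24, 36, 58, 64, 52, 21, 10, 5, 21, 33, 42, 38, 46]]
```

Run:
```python
from h import *
y=np.array([.228,.9737]);x=np.array([.9737,-.228])
for z in(.080,.084,.088):
    w=onz("side",(302.5,179.6),z);print(z,w,w@x,w@y)
o=r.get_obs();t=o["tcp_pos"][:2]
for b in(.522,.5245,.527):
    for yy in (.165,.172,.179): print(b,yy,proj("side",[*(b*x+yy*y),.084]))
```

```text
0.08 [0.55192937 0.05473476] 0.5249340980609065 0.17913513538893028
0.084 [0.54818735 0.04853601] 0.522703807204635 0.1722462299300748
0.088 [0.54444532 0.04233726] 0.5204735163483638 0.16535732447121776
0.522 0.165 [303.13988944 180.81719818]
0.522 0.172 [302.30106157 179.6840603 ]
0.522 0.179 [301.46913867 178.56025007]
0.5245 0.165 [303.99617712 180.64096087]
0.5245 0.172 [303.15427685 179.50917849]
0.5245 0.179 [302.31930302 178.38670746]
0.527 0.165 [304.85151297 180.46491946]
0.527 0.172 [304.00654761 179.33449027]
0.527 0.179 [303.16853009 178.21335618]
```

The side view says the cell is 1–2 mm to -x of the centre line; the robot and top view say about 0. I'll correct +1 mm and descend slowly, watching the forces.

Request:
send_rows --motion '[{"translation":[0.0,0.001,0.0],"delta_rot":[0,0,0],"grip":-0.4},{"translation":[0.006,0.001,0.0],"delta_rot":[0,0,0],"grip":-0.4},{"translation":[0.011,0.001,0.0],"delta_rot":[0,0,0],"grip":-0.4},{"translation":[0.011,0.001,0.0],"delta_rot":[0,0,0],"grip":-0.4}]'

```text
clock: 5.6
tcp_pos: [0.5556, 0.0648, 0.0713]
orientation: [[-0.002, 0.973, -0.231], [-0.0, -0.231, -0.973], [-1.0, -0.001, 0.0]]
contact_force: [0.3, -0.3, -2.0]
grip_width: 0.0355
```

Request:
send_rows --motion '[{"translation":[0.004,0.0,0.0],"delta_rot":[0,0,0],"grip":-0.4},{"translation":[0.008,0.0,0.0],"delta_rot":[0,0,0],"grip":-0.4},{"translation":[0.008,0.0,0.0],"delta_rot":[0,0,0],"grip":-0.4}]'

```text
clock: 5.9
tcp_pos: [0.5556, 0.0648, 0.0631]
orientation: [[-0.002, 0.973, -0.231], [-0.0, -0.231, -0.973], [-1.0, -0.002, 0.0]]
contact_force: [-0.3, 0.3, -3.1]
grip_width: 0.0354
```

Request:
send_rows --motion '[{"translation":[0.002,0.0,0.0],"delta_rot":[0,0,0],"grip":-0.4},{"translation":[0.004,0.0,0.0],"delta_rot":[0,0,0],"grip":-0.4},{"translation":[0.004,0.0,0.0],"delta_rot":[0,0,0],"grip":-0.4},{"translation":[0.004,0.0,0.0],"delta_rot":[0,0,0],"grip":-0.4}]'

```text
clock: 6.3
tcp_pos: [0.5564, 0.0649, 0.06]
orientation: [[-0.0, 0.973, -0.231], [-0.0, -0.231, -0.973], [-1.0, -0.0, 0.0]]
contact_force: [0.2, 0.5, -3.1]
grip_width: 0.0354
```

Request:
send_rows --motion '[{"translation":[0.0015,0.0,0.0],"delta_rot":[0,0,0],"grip":-0.4},{"translation":[0.0015,0.0,0.0],"delta_rot":[0,0,0],"grip":-0.4},{"translation":[0.0015,0.0,0.0],"delta_rot":[0,0,0],"grip":-0.4}]'

```text
clock: 6.6
tcp_pos: [0.5568, 0.0649, 0.059]
orientation: [[0.001, 0.973, -0.231], [0.0, -0.231, -0.973], [-1.0, 0.001, -0.0]]
contact_force: [-0.0, 0.3, 0.5]
grip_width: 0.0356
```

Landed: z is 0.059, as predicted, and Fz jumped to +0.5. Opening and rising.

Request:
send_rows --motion '[{"translation":[0.001,0.0,0.0],"delta_rot":[0,0,0],"grip":0.2},{"translation":[0.001,0.0,0.0],"delta_rot":[0,0,0],"grip":0.2},{"translation":[0.001,0.0,0.0],"delta_rot":[0,0,0],"grip":0.2},{"translation":[-0.03,0.0,0.0],"delta_rot":[0,0,0],"grip":0.2},{"translation":[-0.08,0.0,0.0],"delta_rot":[0,0,0],"grip":0.2},{"translation":[-0.12,0.0,0.0],"delta_rot":[0,0,0],"grip":0.2},{"translation":[-0.12,0.0,0.0],"delta_rot":[0,0,0],"grip":0.2}]'

```text
clock: 7.3
tcp_pos: [0.562, 0.0652, 0.1859]
orientation: [[0.015, 0.973, -0.231], [0.001, -0.231, -0.973], [-1.0, 0.014, -0.004]]
contact_force: [0.8, -0.8, 0.5]
grip_width: 0.051
```

Next, over the knob at (0.475, -0.063).

Request:
send_rows --motion '[{"translation":[0.0,-0.016,0.048],"delta_rot":[-8,0,0],"grip":0.45},{"translation":[0.0,-0.033,0.096],"delta_rot":[-16,0,0],"grip":0.45},{"translation":[0.02,-0.05,0.143],"delta_rot":[-24,0,0],"grip":0.45},{"translation":[0.05,-0.05,0.143],"delta_rot":[-30,0,0],"grip":0.45},{"translation":[0.076,-0.05,0.143],"delta_rot":[-30,0,0],"grip":0.45},{"translation":[0.076,-0.05,0.143],"delta_rot":[-30,0,0],"grip":0.45},{"translation":[0.076,-0.05,0.143],"delta_rot":[-30,0,0],"grip":0.45}]'

```text
clock: 8.0
tcp_pos: [0.4744, -0.0626, 0.1022]
orientation: [[-0.001, 0.958, 0.286], [0.0, 0.286, -0.958], [-1.0, -0.001, -0.001]]
contact_force: [0.3, 1.0, -0.1]
grip_width: 0.0622
```

Run:
```python
from h import *
o=r.get_obs();p=o["tcp_pos"];R_=o["orientation"];print(p,o["contact_force"],o["moment"],o["grip_width"])
t=r.capture("top")[:,:,::-1].copy();s=r.capture("side")[:,:,::-1].copy()
cv2.imwrite("pics/p7t.png",t);cv2.imwrite("pics/p7s.png",s)
R=lambda a:cv2.resize(a,(400,400),interpolation=cv2.INTER_CUBIC)
b=R(s[150:230,260:340]);a=R(t[170:240,280:350])
for d in(-.037,.037):
    X=p+.017*R_[:,0]+d*R_[:,1]
    q=(proj("side",X)-[260,150]+.5)*5;cv2.circle(b,tuple(map(int,q)),3,(0,255,0),1)
    q=(proj("top",X)-[280,170]+.5)*400/70;cv2.circle(a,tuple(map(int,q)),3,(0,255,0),1)
cv2.imwrite("pics/p7.png",np.clip(np.hstack([a,b]).astype(float)*1.7,0,255).astype(np.uint8))
```

```text
[ 0.4743668  -0.06257971  0.10216775] [ 0.30530523  0.99300575 -0.08205243] [ 0.00742559 -0.02901029  0.0411739 ] 0.06217513603874256
```

View pics/p7.png

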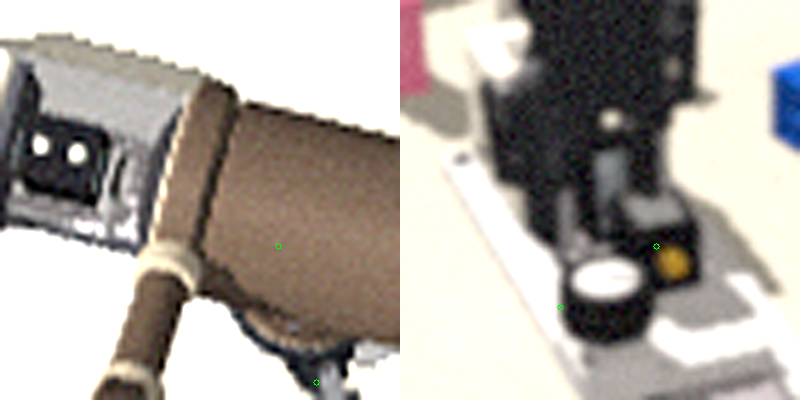

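The top crop shows the cell seated, with dots at (40,145) and (77,153), between the lips. In the side crop the fingertips, near (555,240) and (650,190), are well above the nominal marks. To settle the height, I'll go to TCP z 0.072, as the text says, and close gently: a width of about 50 mm means the knob is held; anything less means the tips pass above it.

Request:
send_rows --motion '[{"translation":[0.015,0.0,0.0],"delta_rot":[0,0,0],"grip":0.45},{"translation":[0.03,0.0,0.0],"delta_rot":[0,0,0],"grip":0.45},{"translation":[0.03,0.0,0.0],"delta_rot":[0,0,0],"grip":0.45},{"translation":[0.03,0.0,0.0],"delta_rot":[0,0,0],"grip":0.0},{"translation":[0.03,0.0,0.0],"delta_rot":[0,0,0],"grip":0.0},{"translation":[0.03,0.0,0.0],"delta_rot":[0,0,0],"grip":0.0},{"translation":[0.03,0.0,0.0],"delta_rot":[0,0,0],"grip":0.0}]' --grip_force 20

```text
clock: 8.8
tcp_pos: [0.4758, -0.0628, 0.0737]
orientation: [[0.002, 0.958, 0.286], [-0.0, 0.286, -0.958], [-1.0, 0.002, 0.001]]
contact_force: [-0.8, 1.1, 5.9]
grip_width: 0.0428
```

Run:
```python
from h import *
o=r.get_obs();print(o["tcp_pos"],o["contact_force"],o["moment"],o["grip_width"])
cv2.imwrite("pics/p8s.png",r.capture("side")[:,:,::-1])
```

```text
[ 0.47576977 -0.06279098  0.07373846] [-0.81926182  1.06724328  5.94537836] [ 0.0779469   0.19828041 -0.02139768] 0.04284935972033887
```

The width closed to 42.8 mm with 6 N upward, so the tips touched the knob's top face at 84 mm while the TCP read 73.7. That confirms the pictures: the tips are really about 10 mm behind the TCP reading. I'll regrip with the TCP at 0.050, which puts the tips at about 62 mm.

Request:
send_rows --motion '[{"translation":[-0.01,0.0,0.0],"delta_rot":[0,0,0],"grip":0.45},{"translation":[-0.01,0.0,0.0],"delta_rot":[0,0,0],"grip":0.45},{"translation":[-0.01,0.0,0.0],"delta_rot":[0,0,0],"grip":0.45},{"translation":[0.01,0.0,0.0],"delta_rot":[0,0,0],"grip":0.45},{"translation":[0.022,0.0,0.0],"delta_rot":[0,0,0],"grip":0.45},{"translation":[0.022,0.0,0.0],"delta_rot":[0,0,0],"grip":0.45},{"translation":[0.022,0.0,0.0],"delta_rot":[0,0,0],"grip":0.45}]'

```text
clock: 9.55
tcp_pos: [0.4741, -0.0626, 0.0499]
orientation: [[-0.002, 0.958, 0.286], [0.0, 0.286, -0.958], [-1.0, -0.001, -0.001]]
contact_force: [0.1, -0.4, 1.0]
grip_width: 0.0619
```

Request:
send_rows --motion '[{"translation":[0.0,0.0,0.0],"delta_rot":[0,0,0],"grip":0.0},{"translation":[0.0,0.0,0.0],"delta_rot":[0,0,0],"grip":0.0},{"translation":[0.0,0.0,0.0],"delta_rot":[0,0,0],"grip":0.0},{"translation":[0.0,0.0,0.0],"delta_rot":[0,0,0],"grip":0.0}]' --grip_force 30

```text
clock: 9.95
tcp_pos: [0.4753, -0.0627, 0.051]
orientation: [[0.001, 0.958, 0.286], [-0.0, 0.286, -0.958], [-1.0, 0.001, 0.001]]
contact_force: [-0.2, 1.3, 2.2]
grip_width: 0.0488
```

Run:
```python
from h import *
np.set_printoptions(precision=4,suppress=True)
o=r.get_obs();print(o["tcp_pos"],o["contact_force"],o["moment"],o["grip_width"],o["joints"])
```

```text
[ 0.4753 -0.0627  0.051 ] [-0.1671  1.3011  2.1513] [0.0625 0.0317 0.0291] 0.048847124185900044 [-0.2222  0.281   2.0827  0.0001  0.7767 -0.5128]
```

The knob is held (48.8 mm wide, low side forces). Turning clockwise while following the carriage, starting with 24°.

Request:
send_rows --motion '[{"translation":[0,0.0007,-0.0013],"delta_rot":[6,0,0],"grip":0.0},{"translation":[0,0.0015,-0.0025],"delta_rot":[12,0,0],"grip":0.0},{"translation":[0,0.0022,-0.0038],"delta_rot":[18,0,0],"grip":0.0},{"translation":[0,0.0029,-0.0051],"delta_rot":[24,0,0],"grip":0.0}]' --grip_force 45

```text
clock: 10.35
tcp_pos: [0.4768, -0.057, 0.0511]
orientation: [[0.001, 0.991, -0.131], [-0.001, -0.131, -0.991], [-1.0, 0.002, 0.0]]
contact_force: [0.7, -0.0, 3.2]
grip_width: 0.0486
```

```bash
cat > st.py <<'E'
from h import *
np.set_printoptions(precision=4,suppress=True)
o=r.get_obs();p=o["tcp_pos"];R_=o["orientation"];f=np.degrees(np.arctan2(R_[1,1],R_[0,1]))
print("t",o["clock"],"tcp",p,"bench xy",p[0]*.9737-p[1]*.228,p[0]*.228+p[1]*.9737,"yaw",round(f,2),"F",o["contact_force"],"M",o["moment"],"w",o["grip_width"],"dq6",o["dq"][5],"tau6",o["tau"][5])
E
python3 st.py
```

```text
t 10.35 tcp [ 0.4768 -0.057   0.0511] bench xy 0.4772374825861033 0.05318645491818022 yaw -7.51 F [ 0.7224 -0.0302  3.1556] M [ 0.0943 -0.0249  0.3464] w 0.04861580513236359 dq6 1.0673766560527602 tau6 -0.36553253419697285
```

Mz is +0.346 with near-zero side force, so the carriage follows the knob. Continuing in like steps of 12°.

Request:
send_rows --motion '[{"translation":[0,0.0001,-0.001],"delta_rot":[4,0,0],"grip":0.0},{"translation":[0,0.0002,-0.0019],"delta_rot":[8,0,0],"grip":0.0},{"translation":[0,0.0003,-0.0029],"delta_rot":[12,0,0],"grip":0.0}]'

```text
clock: 10.65
tcp_pos: [0.4775, -0.0542, 0.0511]
orientation: [[0.002, 0.943, -0.332], [-0.001, -0.332, -0.943], [-1.0, 0.002, 0.0]]
contact_force: [1.1, 1.5, 1.6]
grip_width: 0.0486
```

```bash
python3 st.py
```

```text
t 10.65 tcp [ 0.4775 -0.0542  0.0511] bench xy 0.4773389488486743 0.056097182210863704 yaw -19.42 F [1.05   1.4852 1.643 ] M [0.1759 0.0052 0.3227] w 0.048601438395914694 dq6 0.711703366567251 tau6 -0.11476399842649698
```

Request:
send_rows --motion '[{"translation":[0,-0.0001,-0.001],"delta_rot":[4,0,0],"grip":0.0},{"translation":[0,-0.0002,-0.0019],"delta_rot":[8,0,0],"grip":0.0},{"translation":[0,-0.0003,-0.0029],"delta_rot":[12,0,0],"grip":0.0}]'

```text
clock: 10.95
tcp_pos: [0.4783, -0.0514, 0.0511]
orientation: [[0.002, 0.853, -0.521], [-0.001, -0.521, -0.853], [-1.0, 0.002, -0.0]]
contact_force: [1.0, 0.7, 0.2]
grip_width: 0.0488
```

```bash
python3 st.py
python3 - <<'E'
from h import *
cv2.imwrite("pics/p9t.png",r.capture("top")[:,:,::-1])
E
```

```text
t 10.95 tcp [ 0.4783 -0.0514  0.0511] bench xy 0.4774605688301156 0.05901710617481269 yaw -31.42 F [0.9922 0.7066 0.2378] M [ 0.213  -0.0004  0.3773] w 0.04881741276964726 dq6 0.7123368529407276 tau6 -0.11544356122612953
```

Request:
send_rows --motion '[{"translation":[0,-0.0002,-0.0005],"delta_rot":[2,0,0],"grip":0.0},{"translation":[0,-0.0003,-0.0009],"delta_rot":[4,0,0],"grip":0.0},{"translation":[0,-0.0005,-0.0014],"delta_rot":[6,0,0],"grip":0.0}]'

```text
clock: 11.3
tcp_pos: [0.4787, -0.05, 0.0511]
orientation: [[0.002, 0.796, -0.606], [-0.001, -0.606, -0.796], [-1.0, 0.002, -0.001]]
contact_force: [0.5, 0.3, 1.5]
grip_width: 0.0489
```

```bash
python3 st.py
python3 - <<'E'
from h import *
for f in("p7t","p9t"):
    im=cv2.imread(f"pics/{f}.png").min(2).astype(int)[190:204,280:302];print(f);print("\n".join(" ".join("%3d"%v for v in q) for q in im))
E
```

```text
t 11.3 tcp [ 0.4787 -0.05    0.0511] bench xy 0.4775142222419089 0.060449533622232654 yaw -37.28 F [0.4844 0.3158 1.5443] M [ 0.0697 -0.0977  0.3268] w 0.04893969978927872 dq6 0.3572325306848269 tau6 0.11523386696353555
p7t
 70  67  29  23  31  23  30  24  36  66  63  83  89  95  98 115 120 112 109 110 109 114
 65  67  33  20  28  18  28  21  14  20  15  15  28  46  59  85  86  93 114 117 114 110
 66  56  24  37  24  26  22  22  21  20  32  20  13  19  14  16  35  37  87 103 100 110
 70  40  21  68  29  15  80  47  18  22  21  24  21  23  24  29  19   5  19  80  81  93
 62  37  29  63  16  39 159 157  74  30  26  25  24   7   7  19  28  19   0  44  73  63
 59  29  56  47  27  40 202 217  98  23  24  16  73 146  85  20  28  17   0  43  90  83
 45  26  67  49   9  10 152 158  63  21  18  13 162 208 145  39  17  34  23  74 121  79
 38  23  56  41  28  26  26  22  17  22  21  12 165 175 135  44  12  44  18  88 116  47
 25  35  60  32  28  15  23  29  18  32  23  20  71  96  60  23  16  50  20 112  75  11
 25  34  47  31  21  19  29  20  25  26  27  18  17  16  24  27  21  50  24 132  37 
[... 891 characters left out ...]
  29  28  13   6  84  77  31  18  18  11 136 209 132  33  22  37   8  19 114  96  79
 35  24  26  23  26  15  12  12  23  26  16  77 164 102  27   9  49   6  60 106  79  73
 24  21  22  29  29  17  25  23  35  29  22  29  62  28  21   5  37  20 106 108  77  77
 26  20  25  26  29  26  31  31  24  28  24  23  19  27  30  39  14  30 121  99  81  81
 30  30  15  16  15  26  25  21  31  29  31  31  28  24  29  43  20  66 130 102  87  85
 27  29   0   4   8   3  14  18  20  10  28  33  23  21  10  43   8 104 122  94  87  73
 20  22  74  52  13   9   6   2   5  18  24  17  26  30  26  34   2 109 112  77  80  61
 23  27  99  85  61  69  20  26   0  12   0  10   6  20   1   0   0 109  97  74  76  54
```

Request:
send_rows --motion '[{"translation":[0,-0.0002,-0.0005],"delta_rot":[2,0,0],"grip":0.0},{"translation":[0,-0.0004,-0.0009],"delta_rot":[4,0,0],"grip":0.0},{"translation":[0,-0.0006,-0.0013],"delta_rot":[6,0,0],"grip":0.0}]'

```text
clock: 11.6
tcp_pos: [0.4791, -0.0486, 0.0511]
orientation: [[0.002, 0.728, -0.686], [-0.001, -0.686, -0.728], [-1.0, 0.002, -0.001]]
contact_force: [1.7, 1.0, 1.6]
grip_width: 0.0485
```

```bash
python3 st.py
```

```text
t 11.6 tcp [ 0.4791 -0.0486  0.0511] bench xy 0.4775520585790094 0.061888904210364824 yaw -43.28 F [1.702  1.0432 1.6423] M [ 0.1775 -0.1411  0.3646] w 0.048484474687982865 dq6 0.3541296709892791 tau6 0.12089481577277184
```

The dots show the snout already pushing the cell (about 1 px of movement). I'll track cell travel from the dots in each step.

```bash
cat > dots.py <<'E'
from h import *
import sys
def mid(t):
    g=t.min(2).astype(float)[190:201,281:296];m=(g>70).astype(np.uint8);m[:,:3]=0;m[0:2]=0
    n,l,st,ce=cv2.connectedComponentsWithStats(m);out=[]
    for i in range(1,n):
        if st[i,4]<3: continue
        k=cv2.dilate((l==i).astype(np.uint8),np.ones((3,3)))>0;w=np.clip(g-35,0,None)*k
        ys,xs=np.mgrid[190:201,281:296];c=np.array([(xs*w).sum(),(ys*w).sum()])/w.sum();q=onz("top",c,.097);out.append((round(q[0]*.9737-q[1]*.228,4),round(q[0]*.228+q[1]*.9737,4)))
    return out,np.round(np.mean(out,0),4)
if __name__=="__main__":
    for f in sys.argv[1:]: print(f,mid(cv2.imread(f"pics/{f}.png")))
    print("now",mid(r.capture("top")[:,:,::-1]))
E
python3 dots.py p7t p9t; python3 -c "
from dots import *
print(mid(r.capture('top')[:,:,::-1]))"
```

```text
p7t ([(np.float64(0.5275), np.float64(0.2005)), (np.float64(0.5279), np.float64(0.1808))], array([0.5277, 0.1906]))
p9t ([(np.float64(0.5286), np.float64(0.204)), (np.float64(0.5282), np.float64(0.184))], array([0.5284, 0.194 ]))
now ([(np.float64(0.5285), np.float64(0.2067)), (np.float64(0.5283), np.float64(0.1868))], array([0.5284, 0.1967]))
([(np.float64(0.5285), np.float64(0.2069)), (np.float64(0.5282), np.float64(0.1868))], array([0.5284, 0.1968]))
```

The cell tracks the carriage 1:1 (0.1906 → 0.1940 → 0.1967). Continuing until it stalls against the face.

Request:
send_rows --motion '[{"translation":[0,-0.0002,-0.0004],"delta_rot":[2,0,0],"grip":0.0},{"translation":[0,-0.0005,-0.0008],"delta_rot":[4,0,0],"grip":0.0},{"translation":[0,-0.0008,-0.0012],"delta_rot":[6,0,0],"grip":0.0}]'

```text
clock: 12.0
tcp_pos: [0.4794, -0.0472, 0.0511]
orientation: [[0.002, 0.652, -0.758], [-0.001, -0.758, -0.652], [-1.0, 0.002, -0.001]]
contact_force: [1.2, 0.3, 1.5]
grip_width: 0.0486
```

```bash
python3 st.py;python3 dots.py
```

```text
t 12.0 tcp [ 0.4794 -0.0472  0.0511] bench xy 0.47758143781900575 0.06332240334687533 yaw -49.29 F [1.1733 0.2717 1.4947] M [ 0.1462 -0.1814  0.3799] w 0.0486051854894879 dq6 0.35681797765549395 tau6 0.11975927744060755
now ([(np.float64(0.5285), np.float64(0.2082)), (np.float64(0.5284), np.float64(0.1883))], array([0.5284, 0.1982]))
```

Request:
send_rows --motion '[{"translation":[0,-0.0003,-0.0004],"delta_rot":[2,0,0],"grip":0.0},{"translation":[0,-0.0006,-0.0008],"delta_rot":[4,0,0],"grip":0.0},{"translation":[0,-0.0009,-0.0012],"delta_rot":[6,0,0],"grip":0.0}]'

```text
clock: 12.35
tcp_pos: [0.4798, -0.0458, 0.0511]
orientation: [[0.003, 0.57, -0.822], [-0.001, -0.822, -0.57], [-1.0, 0.002, -0.002]]
contact_force: [1.2, 0.2, 2.9]
grip_width: 0.0485
```

```bash
python3 st.py;python3 dots.py
```

```text
t 12.35 tcp [ 0.4798 -0.0458  0.0511] bench xy 0.47765704680337323 0.0647578053393825 yaw -55.26 F [1.1608 0.1607 2.8858] M [ 0.0803 -0.2164  0.389 ] w 0.048472498949588314 dq6 0.35550764715003585 tau6 0.1674569444730878
now ([(np.float64(0.5281), np.float64(0.209)), (np.float64(0.528), np.float64(0.1888))], array([0.528 , 0.1989]))
```

The cell advanced only 0.7 mm for 1.44 mm of feed, so it is home with roughly 0.7 mm of spring compression (about 4 N). Four more degrees should bring it to about 8 N.

Request:
send_rows --motion '[{"translation":[0,-0.0003,-0.0004],"delta_rot":[2,0,0],"grip":0.0},{"translation":[0,-0.0007,-0.0007],"delta_rot":[4,0,0],"grip":0.0}]'

```text
clock: 12.6
tcp_pos: [0.48, -0.045, 0.0511]
orientation: [[0.003, 0.511, -0.859], [-0.001, -0.859, -0.511], [-1.0, 0.002, -0.002]]
contact_force: [1.9, 0.1, 2.9]
grip_width: 0.0488
```

```bash
python3 st.py;python3 dots.py
```

```text
t 12.6 tcp [ 0.48   -0.045   0.0511] bench xy 0.4776538105642043 0.06565839239668418 yaw -59.24 F [1.8565 0.0535 2.8567] M [ 0.0726 -0.2317  0.4756] w 0.048793264562289856 dq6 0.3545847830113709 tau6 0.2226755814626813
now ([(np.float64(0.5281), np.float64(0.209)), (np.float64(0.528), np.float64(0.1888))], array([0.528 , 0.1989]))
```

The cell stalled at 0.1989. Compression of about 1.7 mm and a moment rise of about 0.12 N m both give roughly 8.5 N. Releasing and retreating.

Request:
send_rows --motion '[{"translation":[0,-0.0007,-0.0007],"delta_rot":[4,0,0],"grip":0.45},{"translation":[0,0,0],"delta_rot":[0,0,0],"grip":0.45},{"translation":[0,0,0],"delta_rot":[0,0,0],"grip":0.45}]'

```text
clock: 12.95
tcp_pos: [0.4776, -0.0445, 0.0499]
orientation: [[-0.002, 0.51, -0.86], [0.0, -0.86, -0.51], [-1.0, -0.002, 0.002]]
contact_force: [-0.4, 0.3, -0.8]
grip_width: 0.062
```

That first row wrongly carried a stale +4° turn while the jaws were opening, so the knob may have shifted slightly. I'll lift clear and measure the carriage and knob pointer.

Request:
send_rows --motion '[{"translation":[-0.05,0,0],"delta_rot":[0,0,0],"grip":0.45},{"translation":[-0.1,0,0],"delta_rot":[0,0,0],"grip":0.45},{"translation":[-0.12,0,0],"delta_rot":[0,0,0],"grip":0.45},{"translation":[-0.12,0.0,0.1],"delta_rot":[0,0,0],"grip":0.45},{"translation":[-0.12,0.0,0.18],"delta_rot":[0,0,0],"grip":0.45},{"translation":[-0.12,0.0,0.18],"delta_rot":[0,0,0],"grip":0.45},{"translation":[-0.12,0.0,0.18],"delta_rot":[0,0,0],"grip":0.45},{"translation":[-0.12,0.0,0.18],"delta_rot":[0,0,0],"grip":0.45}]'

```text
clock: 13.75
tcp_pos: [0.3201, -0.1366, 0.1695]
orientation: [[-0.003, 0.506, -0.863], [0.001, -0.863, -0.506], [-1.0, -0.002, 0.002]]
contact_force: [0.2, 0.4, -0.2]
grip_width: 0.0621
```

```bash
python3 st.py;python3 dots.py
python3 - <<'E'
from h import *
t=r.capture("top")[:,:,::-1].copy();s=r.capture("side")[:,:,::-1].copy();cv2.imwrite("pics/p10t.png",t);cv2.imwrite("pics/p10s.png",s)
R=lambda a:cv2.resize(a,(400,400),interpolation=cv2.INTER_CUBIC)
cv2.imwrite("pics/p10.png",np.clip(np.hstack([R(t[185:235,300:350]),R(t[180:230,275:325])]).astype(float)*1.2,0,255).astype(np.uint8))
E
```

```text
t 13.75 tcp [ 0.3201 -0.1366  0.1695] bench xy 0.34281978006836544 -0.060074028397625254 yaw -59.62 F [ 0.1839  0.3906 -0.2323] M [0.0302 0.0098 0.0398] w 0.06207617576220804 dq6 0.045956591767327686 tau6 -0.2238214435055852
now ([(np.float64(0.5282), np.float64(0.209)), (np.float64(0.528), np.float64(0.1888))], array([0.5281, 0.1989]))
```

Run:
```python
from h import *
x=np.array([.9737,-.228]);y=np.array([.228,.9737])
def disc(t,c,z=.084):
    # dark ring of knob: fit using bright disc enclosed
    g=cv2.resize(t,None,fx=8,fy=8,interpolation=cv2.INTER_CUBIC).min(2)
    u,v=int((c[0]+.5)*8),int((c[1]+.5)*8);m=(g>110).astype(np.uint8)
    cc=cv2.connectedComponents(m)[1];l=cc[v-12:v+12,u-12:u+12];k=np.bincount(l[l>0]).argmax()
    ys,xs=np.where(cc==k);p=np.array([(xs.mean()+.5)/8-.5,(ys.mean()+.5)/8-.5])
    h=cv2.convexHull(np.c_[xs,ys].astype(np.int32));M=cv2.moments(h);p2=np.array([(M["m10"]/M["m00"]+.5)/8-.5,(M["m01"]/M["m00"]+.5)/8-.5])
    w=onz("top",p2,z);return len(xs),p,p2,w@x,w@y
a=cv2.imread("pics/top0.png");b=cv2.imread("pics/p10t.png")
print(disc(a,(331.8,224.3)));
w=np.array([.4743,-.0628])+.0187*y; c=proj("top",[*w,.084]);print(c);print(disc(b,c))
# amber lamp on head
for t in(a,b):
    h=cv2.cvtColor(t,cv2.COLOR_BGR2HSV);m=cv2.inRange(h,(12,120,70),(30,255,255));m[:185]=0;m[230:]=0;m[:,:290]=0;m[:,350:]=0
    ys,xs=np.where(m);wt=h[ys,xs,1].astype(float);q=onz("top",((xs*wt).sum()/wt.sum(),(ys*wt).sum()/wt.sum()),.06);print(len(xs),q@x,q@y)
```

```text
(5791, array([331.61046236, 224.17223925]), array([331.61791319, 224.16499232]), np.float64(0.4772104079045369), np.float64(0.0473117945909329))
[325.6251149  222.97597515]
(5844, array([325.60140743, 222.56814682]), array([325.62864818, 222.59310012]), np.float64(0.4772670031826359), np.float64(0.06597323785006895))
9 0.5275675289735166 0.08695950268382138
10 0.5267502782670438 0.10536760173579662
```

View pics/p10.png

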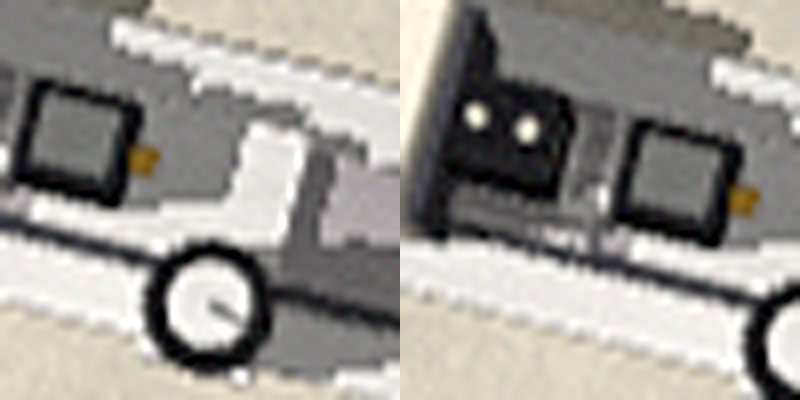

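Final checks: the cell's dots are unchanged at 0.1989. Carriage travel is 18.7 mm by the knob disc and 18.4 mm by the amber lamp, against 18.55 mm planned, so the stray row turned the knob little or not at all. Handing in.

```bash
python3 -c "
from workcell import r
print(r.finish_job(), r.get_obs()['clock'])"
```

```text
the job is handed in; nothing more can be done
the job is handed in; nothing more can be done
```

I stood the large cell upright between the lips, let go, and racked the carriage up by the knob until the snout clamped the cell against the lamp housing. I then released the knob, lifted clear and handed the job in at about 14 s.

**Clamp force:** about 8.5 N, estimated two ways. After the cell stopped against the face I fed a further 1.7 mm, which is about 8.5 N of spring. The knob torque also rose by about 0.12 N m, roughly 8.6 N.

**Last checks:**
- **Cell:** it did not move through the last 0.9 mm of feed, nor after release. From above it looks square between the lips, about 0.4 mm off its first set-down line.
- **Carriage travel:** 18.7 mm measured at the knob disc and 18.4 mm at the amber lamp, against 18.55 mm planned.

**What disagreed or went wrong:**
- **Fingertip position:** the tips sit about 25 mm farther back than the stated 17 mm ahead of the TCP. The pictures showed it, and a trial close that touched the top of the knob (about 6 N) confirmed it. I corrected the knob grip height accordingly.
- **Sideways position over the seat:** the side and top views differed by 2–3 mm. I moved 1 mm as a compromise, and the cell went in without side force.
- **Stray turn on release:** my release call wrongly included a 4° turn while the jaws were opening. The carriage travel says the knob barely moved. My rough reading of its pointer, about 80° against 76° planned, is too coarse to rule it out. If it had turned the full 4°, the force would be about 13 N, still under the 18 N limit.

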